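# Unsnap and slide off the dust collector's filter cover

### The job

Open the blue dust collector's filter for cleaning, using fingertips only: press the red snap tab's pad fully in, then push the released grey cover along its rails, right off its seat and up to the black stop at the far end of the parking ledge (within a centimetre or so), so that the filter opening is fully uncovered. Slide the cover flat, never lift or tip it; leave the tab pressed in, and leave the tin on the collector and all the tools on the bench where they are.

Things in the scene. Friction and masses are not known exactly. Their poses are not given: they have to be found in the camera images.
- collector: Blue bench dust collector, fixed, 300 x 220 x 60 mm (its x, y, z). Origin: centre of its underside; z up; flat deck 60 mm above it. +x is the way the cover slides, between two 6 mm high rails along x (inner faces at y = +-48.5 mm). At the -x end the filter opening under the cover, with a 10 mm high wall behind the seat; at the +x end the bare parking ledge. Red press pad outside the +y rail.
- opening (a point): centre of the filter opening at deck height, at (-65, 0, 60) mm in the collector's frame; the opening is 95 mm along x by 70 mm along y
- ledge (a point): centre of the parking ledge at deck height, at (67, 0, 60) mm in the collector's frame, about where the cover's origin comes when the cover lies against the end stop: a black 14 mm high bar across the ledge, inner face at x = +124 mm
- tab_pad (a point): centre of the top of the red snap tab's ridged press pad (34 mm along the collector's x, 36 mm along y), at (0, 82.5, 80) mm in the collector's frame with the tab out; it moves with the tab. 20 mm above the deck when out, 8 mm when fully in. The same part carries a red tooth, 60 mm wide, between the rails, 8 mm above the deck just ahead of the cover; it blocks the cover and sinks as the pad is pressed.
- tab (a joint): travel of the snap tab in m: 0 = fully out (cover locked), 0.012 = pressed fully in, straight down, against a hard stop. It resists with about 5 N and stays where it is pressed (no spring back). It may start up to 1.5 mm in. The cover is free from about 0.009 on.
- cover: Loose grey filter cover, a plate 110 x 94 x 14 mm (its x, y, z), about 0.2 kg, axes as the collector's. Origin: centre of its underside, on the deck. It starts on its seat over the opening, at about x = -65 mm in the collector's frame, and with the tab in can slide about 130 mm along +x to the end stop. A black upright rib stands on its top.
- cover_rib (a point): centre of the foot of the black rib on the cover's top face, at (12, 0, 14) mm in the cover's frame; the rib is 14 mm thick along x, 60 mm wide along y and 26 mm high; behind it (-x) 60 mm of the cover's top is flat and clear for a fingertip.
- wax_tin_mid (a point): small round brass wax tin, 37 mm across, 26 mm high, standing on the collector's deck on the side away from the red pad; point half-way up at its middle. To be left alone
- mallet_mid (a point): wooden carving mallet lying on the table, 260 mm long, head 72 mm across; point half-way up at its middle. To be left alone
- chisel_a_mid (a point): carving chisel with dark wooden handle lying on the table, 240 mm long; point half-way up at its middle. To be left alone
- chisel_b_mid (a point): carving chisel with yellow handle lying on the table, 240 mm long; point half-way up at its middle. To be left alone
- oil_mid (a point): amber bottle of oil, 56 mm across, 140 mm high, standing on the table; point half-way up at its middle. To be left alone
- rosette_mid (a point): carved round wooden rosette, 90 mm across, 26 mm high, on the table; point half-way up at its middle. To be left alone
- sander_mid (a point): cork-soled sanding block, 95 x 55 x 38 mm, on the table; point half-way up at its middle. To be left alone
Mind the look-alikes: they are no part of the job. What is meant by the cover is not green or turquoise, and is the smaller of those in its own colour.

How it is judged:
On the way, in this order (a step that is already met when the one before it is completed fails the run):
1. the snap tab is pressed in while the cover is still on its seat (value of joint tab above 0.0095 m and x of cover in the frame of collector below -0.055 m), for 0.1 s.
2. the cover has been pushed flat off its seat to the end of the parking ledge (x of cover in the frame of collector above 0.05 m and z of cover in the frame of collector between 0.055 and 0.066 m), for 0.2 s.
At the end, for the whole second after the job is handed in: The cover lies flat and still between the rails on the parking ledge, within about 17 mm of the end stop (its origin more than 50 mm towards +x of the collector's centre), so that the opening is uncovered, and the tab is at least 9.5 mm in (all of step 2 and x of cover in the frame of collector below 0.075 m and angle between cover's own z axis and vertical below 0.1 rad and angle between the x axis of cover and the x axis of collector, either way round below 0.1 rad and y of cover in the frame of collector between -0.008 and 0.008 m and linear speed of cover below 0.01 m/s and value of joint tab above 0.0095 m); the robot touches nothing.
It fails at once if the cover is lifted more than 10 mm off the deck (z of cover in the frame of collector above 0.07 m).
It fails at once if the cover is tipped by more than 0.3 rad (angle between cover's own z axis and vertical above 0.3 rad).
It fails at once if the tin on the collector or something on the bench is moved more than 25 mm (distance of any of wax_tin_mid, mallet_mid, chisel_a_mid, chisel_b_mid, oil_mid, rosette_mid, sander_mid from where it was at the start of the episode above 0.025 m).
It also fails if it takes over 37 s, if anything falls off the work surface, if the arm or the gripper's body presses on something with over 40 N, if the wrist force passes 120 N, or if a joint passes its speed limit or range.

### The arm

A 7-joint arm with a two-finger parallel gripper is mounted at the origin on the work surface. World frame = base frame: x ahead of the robot, y to its left, z up, the work surface at z = 0. Lengths are in m, angles in rad, forces in N, time in s.
With the tool pointing down it reaches from about 0.4 to 0.85 m from the base axis. Payload 10.4 kg.
Tool frame: the origin (TCP) lies at the very end of the fingers, on their centre line; the grasp point (between the pads) lies 19 mm behind it; z points along the fingers, y is the direction in which the jaws open and shut (so a half turn about z gives the same grasp; the last joint's range is limited). The gripper opens to 85 mm and grips with 20 to 120 N. Pads are 22 mm wide; open, the fingers measure 114 mm over their backs; the gripper's body (76 mm by 85 mm) begins 54 mm behind the grasp point. The pads swing forward as they close: fully open they stand 13 mm farther back than shut.
Start: joints at [1.155, 0.332, -0.065, 1.46, 0.022, 1.35, -0.088], TCP at [0.239, -0.577, 0.231] pointing down, gripper open.
Joint ranges: [-2.6, 2.6], [-0.5, 2.12], [-1.47, 1.34], [0.16, 2.42], [-1.27, 4.41], [0.06, 2.06], [-2.6, 2.6]. Speed limits (rad/s): [2.22, 2.22, 2.79, 2.79, 3.14, 3.14, 3.14].

### API

Orientations are given as a rotation vector (axis times angle).
In Python, from cell import r, vision gives the robot as it stands.
- The arm moves only by the tool jog_arm, never from a script. Its argument "plan" is a list of rows, each an object of numbers: "x", "y", "z": the shift along the tool's x, y, z as a fraction of full scale; "wx", "wy", "wz": the turn, a rotation vector about the tool's x, y, z as a fraction of full scale; "claw": the closure, from -1 (fully open) to 1 (shut). In form: [{"x": .., "y": .., "z": .., "wx": .., "wy": .., "wz": .., "claw": ..}, ...]. A call has 1 to 12 rows; each row shifts and turns the pose as measured when the row begins, along the tool's axes as they then stand; what a row does not reach is not made up. Full scale, the value 1, is 3 cm for a shift and 360 degrees for a turn. A row lasts 1/8 s, in which the tool goes at most 62.5 mm and 10.7 degrees, less where a joint would pass 70% of its speed; a pose out of reach is approached as far as the arm can. A call with a number of a shift or a turn outside -1 to 1 is refused whole. A call with a gripper value outside its range is refused whole. The fingers move at their own pace and stop on an object; "newtons" is the grip in N (left out, the last holds). Time passes only in rows, so rows that do not move let the fingers close. It gives the time, the measured TCP pose, the force and the opening at its end, in the units of the state.
- r.observe(): the state, without advancing time (a new reading comes with each control period).
- vision.camera(name): name is "scene" or "top" or "wrist"; returns (picture, depth): 420x560x3 uint8, red, green, blue; 420x560 float32, m along the optical axis (not along the pixel's ray), 0 where there is no reading.
- vision.camera_params(name): a dict with "fx", "fy", "cx", "cy" (pixels), "k1" (the pictures are not rectified: a ray, as slopes to the right and down, at radius r is drawn at 1 + k1 r^2 times it, then the intrinsics apply), "world_to_cam" (4x4, takes a point from world to camera coordinates). Camera axes: x right, y down, z forward; pixel columns grow to the right and rows downward; lengths in m; the calibration is good to about 2 mm. A picture is of the moment at which its call begins: read the wrist's pose just before it. camera_params takes no time and is no camera call; for the wrist camera it gives the pose at the moment of the call.
- r.job_done(): hands the job in, once; it reports no verdict.
Trained networks look in the newest picture that a camera, given by its name, has taken for a name from the list of things; names that differ only in an ending like _2 or _b are one class to them, and where a whole thing is asked for, a point or a joint stands for the part that bears it (a point fixed in the world has none). Each returns a list of dicts, best first, with "conf" (0 to 1); they miss things now and then, are a little off and sometimes report something else, mostly with a low value. They report only what shows in the picture. A call takes as long as a camera call. They do not tell look-alikes from the thing itself.
- vision.spot_in(camera, label): "at" ([x, y, z] in m, in world coordinates, good to about 4 mm: the middle of the surface that is visible of it).
- vision.silhouettes(camera, label): "mask" (420x560 bool, what is visible of it).
- vision.place_of(camera, label): "at" ([x, y, z] in m, in world coordinates, good to about 4 mm: a listed point, or the origin of a listed thing).
The state is a dict: "time": time; "joint_positions": joint angles; "joint_vel": joint speeds; "tau": joint torques, N m; "tool_pos": TCP position; "eef_rot": TCP orientation; "ft_force": force on the tool from outside, world axes, zero at the start; "moment": the same for the moment, N m; "finger_gap": finger opening in m.
Only numpy, scipy, OpenCV 4.12 (cv2) and the standard library are available. Lean on these libraries where they do the work, as an engineer would, in place of code of your own. Each camera call takes 0.05 s, during which the arm holds its last target. There are 200 camera calls.

## Working session

There is one attempt and no reset: what is moved stays moved. The work goes in short steps, Python scripts to look and compute and a tool call to move; the robot and the scene stay as the last step left them, time stands still between calls to the robot, and variables do not carry over. Pictures are saved under pics/ and viewed, about 8 in all and at most 12, crops included, and the job is handed in when it is done.

Besides the shell and the picture viewer there is one more tool, called after "Emit:" as name([rows], argument=value, ...), one row to a line, values as JSON. jog_arm: Moves the arm, as the interface text tells. Its arguments: {"type":"object","properties":{"plan":{"type":"array"},"newtons":{"type":"number"}},"required":["plan"]}

```bash
mkdir -p pics
python3 - <<'E'
from cell import r, vision
import cv2,numpy as np
for c in ("scene","top"):
    p,d=vision.camera(c); cv2.imwrite(f"pics/{c}0.png",p[:,:,::-1])
    for l in ("collector","cover","tab_pad","cover_rib","ledge","opening","wax_tin_mid"):
        print(c,l,[(np.round(q["at"],3).tolist(),round(q["conf"],2)) for q in vision.place_of(c,l)[:4]])
s=r.observe(); print(s)
E
```

```text
scene collector [([0.619, -0.101, 0.002], 0.89)]
scene cover [([0.605, -0.166, 0.056], 0.85), ([0.356, -0.015, 0.0], 0.8), ([0.535, 0.234, -0.002], 0.58), ([0.769, 0.166, 0.0], 0.57)]
scene tab_pad [([0.541, -0.091, 0.076], 0.86)]
scene cover_rib [([0.762, 0.158, 0.019], 0.95), ([0.517, 0.232, 0.017], 0.88), ([0.611, -0.153, 0.071], 0.66), ([0.37, -0.002, 0.017], 0.65)]
scene ledge [([0.629, -0.032, 0.057], 0.65)]
scene opening [([0.612, -0.163, 0.062], 0.59)]
scene wax_tin_mid [([0.712, -0.012, 0.075], 0.55)]
top collector [([0.62, -0.098, -0.001], 0.78)]
top cover [([0.77, 0.169, -0.002], 0.74), ([0.355, -0.014, 0.002], 0.68), ([0.61, -0.161, 0.06], 0.67), ([0.533, 0.229, 0.004], 0.63)]
top tab_pad [([0.536, -0.093, 0.079], 0.62)]
top cover_rib [([0.366, -0.004, 0.016], 0.85), ([0.764, 0.16, 0.014], 0.76), ([0.61, -0.156, 0.071], 0.69), ([0.514, 0.231, 0.018], 0.65)]
top ledge [([0.622, -0.032, 0.061], 0.79)]
top opening [([0.668, -0.423, 0.015], 0.39)]
top wax_tin_mid [([0.614, -0.161, 0.059], 0.47), ([0.715, -0.011, 0.073], 0.44)]
{'time': 0.8, 'joint_positions': array([ 1.15541502,  0.33221503, -0.06469181,  1.46007604,  0.02157511,
        1.34990234, -0.08851569]), 'joint_vel': array([-0.00128982,  0.00098836, -0.00046475, -0.00139372,  0.00023297,
       -0.00140487, -0.0002636 ]), 'tau': array([-3.28247033e-04, -6.25181007e+01,  4.86877235e-02, -3.91818023e+01,
        1.63933559e-02,  1.72923148e-03,  3.50095172e-05]), 'tool_pos': array([ 0.23925655, -0.57742419,  0.23133956]), 'eef_rot': array([3.08113136e+00, 6.12964948e-01, 9.29018632e-05]), 'ft_force': array([ 0.01727238, -0.23733486,  0.75145936]), 'moment': array([-0.02840805, -0.01273256,  0.00474268]), 'finger_gap': 0.08502969262233684}
```

```bash
cat > h.py <<'E'
from cell import r, vision
import cv2,numpy as np
from scipy.spatial.transform import Rotation as R
def cloud(c):
    p,d=vision.camera(c); k=vision.camera_params(c)
    v,u=np.mgrid[:420,:560]
    K=np.array([[k["fx"],0,k["cx"]],[0,k["fy"],k["cy"]],[0,0,1.]])
    n=cv2.undistortPoints(np.stack([u,v],-1).reshape(-1,1,2).astype(np.float64),K,np.array([k["k1"],0,0,0.])).reshape(420,560,2)
    P=np.dstack([n*d[...,None],d,np.ones_like(d)])@np.linalg.inv(k["world_to_cam"]).T
    P=P[...,:3]; P[d==0]=np.nan
    return p,P
E
python3 - <<'E'
from h import *
p,P=cloud("top"); I=P.copy()
x,y,z=P[...,0],P[...,1],P[...,2]
near=(abs(x-.62)<.2)&(abs(y+.1)<.2)
hsv=cv2.cvtColor(p,cv2.COLOR_RGB2HSV)
h,s,v=[hsv[...,i].astype(int) for i in range(3)]
blue=near&(h>95)&(h<130)&(s>80)&(z>.045)&(z<.075)
red=near&((h<8)|(h>172))&(s>120)&(z>.05)
def rect(m,n):
    m=cv2.morphologyEx(m.astype(np.uint8),cv2.MORPH_OPEN,np.ones((3,3)))>0
    q=P[m]; (c,wh,a)=cv2.minAreaRect((q[:,:2]*1000).astype(np.float32)); print(n,m.sum(),np.round(c,1),np.round(wh,1),round(a,2),"z med",np.median(q[:,2]).round(4))
rect(blue,"blue")
rect(red,"red"); rect(red&(x<.575),"pad")
cv=near&(abs(x-.608)<.07)&(abs(y+.162)<.08)&(z>.070)&(z<.080)
rect(cv,"covertop")
rib=near&(abs(x-.608)<.07)&(abs(y+.162)<.08)&(z>.090); rect(rib,"rib")
E
```

```text
blue 5335 [614.8 -97.5] [302.1 217.7] 83.19 z med 0.0593
red 277 [579.8 -93.1] [ 34.4 129.8] 87.17 z med 0.0755
pad 167 [532.3 -90.8] [34.4 34.6] 87.17 z med 0.0782
covertop 952 [ 607.3 -162.8] [108.1  90.4] 83.19 z med 0.0736
rib 110 [ 607.9 -150.8] [14.  54.3] 85.42 z med 0.0994
```

View pics/scene0.png

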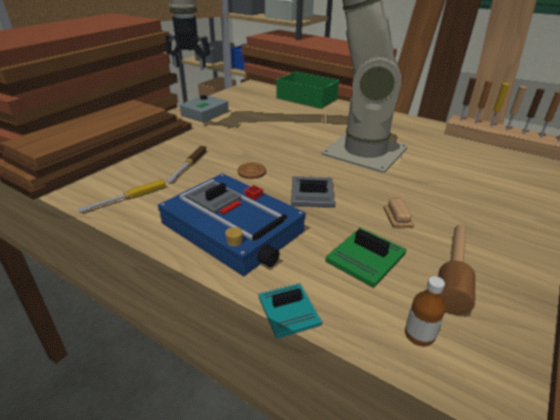

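View pics/top0.png

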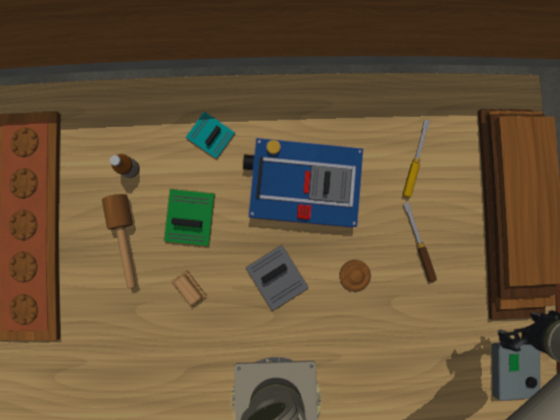

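The grey cover to use is the one on the blue collector (top image, about 330,185). The larger grey one at (277,277) is a look-alike. The collector is at about (0.6155, -0.098) with yaw 83.2°. I'll turn the tool, shut the fingers and fly to the pad.

Emit:
jog_arm([
  {"wz": 0.0271, "claw": 1},
  {"wz": 0.0271, "claw": 1},
  {"wz": 0.0271, "claw": 1},
  {"x": 0.44, "y": -0.97, "claw": 1},
  {"x": 0.44, "y": -0.97, "claw": 1},
  {"x": 0.44, "y": -0.97, "claw": 1},
  {"x": 0.44, "y": -0.97, "claw": 1},
  {"x": 0.44, "y": -0.97, "claw": 1},
  {"x": 0.44, "y": -0.97, "claw": 1},
  {"x": 0.44, "y": -0.97, "claw": 1},
  {"x": 0.44, "y": -0.97, "claw": 1},
  {"x": 0.44, "y": -0.97, "claw": 1},
])

```text
invalid input at $.plan[0]: expected keys x, y, z, wx, wy, wz, claw
```

```bash
cat >> h.py <<'E'
def go(x,y,z,s=None):
    s=s or r.observe(); M=R.from_rotvec(s["eef_rot"])
    d=M.inv().apply(np.array([x,y,z])-s["tool_pos"])/.03
    print("t",s["time"],"tcp",s["tool_pos"].round(4),"axes",M.as_matrix().round(3).T.tolist(),"F",s["ft_force"].round(1),"gap",round(s["finger_gap"],4)); print("units to go",d.round(2))
C=np.array([.6155,-.098]); a=np.deg2rad(83.2)
def W(x,y): return C+[x*np.cos(a)-y*np.sin(a),x*np.sin(a)+y*np.cos(a)]
E
python3 -c "
from h import *
go(*W(0,.0825),.13)"
```

```text
t 0.85 tcp [ 0.2393 -0.5774  0.2313] axes [[0.924, 0.383, -0.0], [0.383, -0.924, 0.0], [0.0, -0.0, -1.0]] F [-0.3 -0.5  0.3] gap 0.085
units to go [ 15.31 -11.31   3.38]
```

All seven keys are needed in every row.

Emit:
jog_arm([
  {"x": 0, "y": 0, "z": 0, "wx": 0, "wy": 0, "wz": 0.0271, "claw": 1},
  {"x": 0, "y": 0, "z": 0, "wx": 0, "wy": 0, "wz": 0.0271, "claw": 1},
  {"x": 0, "y": 0, "z": 0, "wx": 0, "wy": 0, "wz": 0.0271, "claw": 1},
  {"x": 0.44, "y": -0.97, "z": 0, "wx": 0, "wy": 0, "wz": 0, "claw": 1},
  {"x": 0.44, "y": -0.97, "z": 0, "wx": 0, "wy": 0, "wz": 0, "claw": 1},
  {"x": 0.44, "y": -0.97, "z": 0, "wx": 0, "wy": 0, "wz": 0, "claw": 1},
  {"x": 0.44, "y": -0.97, "z": 0, "wx": 0, "wy": 0, "wz": 0, "claw": 1},
  {"x": 0.44, "y": -0.97, "z": 0, "wx": 0, "wy": 0, "wz": 0, "claw": 1},
  {"x": 0.44, "y": -0.97, "z": 0, "wx": 0, "wy": 0, "wz": 0, "claw": 1},
  {"x": 0.44, "y": -0.97, "z": 0, "wx": 0, "wy": 0, "wz": 0, "claw": 1},
  {"x": 0.44, "y": -0.97, "z": 0, "wx": 0, "wy": 0, "wz": 0, "claw": 1},
  {"x": 0.44, "y": -0.97, "z": 0, "wx": 0, "wy": 0, "wz": 0, "claw": 1},
])

```text
time: 2.35
tool_pos: [0.3953, -0.3286, 0.2315]
eef_rot: [3.132, -0.22, 0.001]
ft_force: [1.0, 0.2, -0.3]
finger_gap: -0.0002
```

```bash
python3 -c "
from h import *
go(*W(0,.0825),.13)"
```

```text
t 2.35 tcp [ 0.3953 -0.3286  0.2315] axes [[0.99, -0.14, 0.001], [-0.14, -0.99, 0.002], [0.0, -0.002, -1.0]] F [ 1.   0.2 -0.3] gap -0.0002
units to go [ 3.44 -8.59  3.37]
```

Emit:
jog_arm([
  {"x": 0.38, "y": -0.95, "z": 0, "wx": 0, "wy": 0, "wz": -0.0034, "claw": 1},
  {"x": 0.38, "y": -0.95, "z": 0, "wx": 0, "wy": 0, "wz": 0, "claw": 1},
  {"x": 0.38, "y": -0.95, "z": 0, "wx": 0, "wy": 0, "wz": 0, "claw": 1},
  {"x": 0.38, "y": -0.95, "z": 0, "wx": 0, "wy": 0, "wz": 0, "claw": 1},
  {"x": 0.38, "y": -0.95, "z": 0, "wx": 0, "wy": 0, "wz": 0, "claw": 1},
  {"x": 0.38, "y": -0.95, "z": 0.4, "wx": 0, "wy": 0, "wz": 0, "claw": 1},
  {"x": 0.38, "y": -0.95, "z": 0.6, "wx": 0, "wy": 0, "wz": 0, "claw": 1},
  {"x": 0.38, "y": -0.95, "z": 0.8, "wx": 0, "wy": 0, "wz": 0, "claw": 1},
  {"x": 0.38, "y": -0.95, "z": 0.8, "wx": 0, "wy": 0, "wz": 0, "claw": 1},
  {"x": 0, "y": 0, "z": 0.8, "wx": 0, "wy": 0, "wz": 0, "claw": 1},
])

```text
time: 3.6
tool_pos: [0.5351, -0.0761, 0.13]
eef_rot: [3.133, -0.18, 0.014]
ft_force: [0.1, -0.5, -0.9]
finger_gap: 0.0002
```

Run:
```python
from h import *
go(*W(0,.0825),.081)
p,d=vision.camera("scene"); cv2.imwrite("pics/s1.png",cv2.resize(p[150:290,140:340,::-1],None,fx=3,fy=3))
```

```text
t 3.6 tcp [ 0.5351 -0.0761  0.13  ] axes [[0.993, -0.115, 0.009], [-0.115, -0.993, 0.003], [0.009, -0.004, -1.0]] F [ 0.1 -0.5 -0.9] gap 0.0002
units to go [-0.02  0.4   1.63]
```

View pics/s1.png

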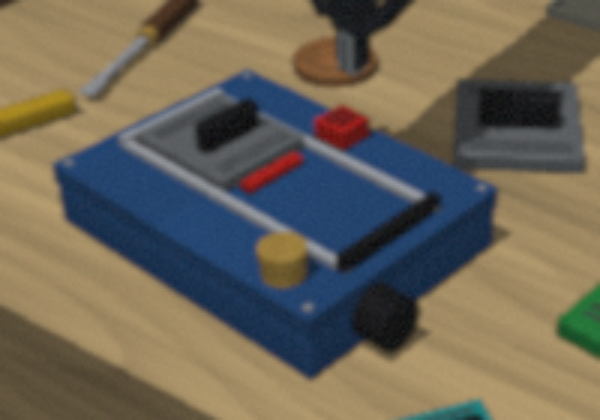

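The closed fingertips (350,70) are above and slightly beyond the pad (340,125). I'll centre them and press.

Emit:
jog_arm([
  {"x": 0, "y": 0.4, "z": 0.4, "wx": 0, "wy": 0, "wz": 0, "claw": 1},
  {"x": 0, "y": 0, "z": 0.6, "wx": 0, "wy": 0, "wz": 0, "claw": 1},
  {"x": 0, "y": 0, "z": 0.4, "wx": 0, "wy": 0, "wz": 0, "claw": 1},
  {"x": 0, "y": 0, "z": 0.2, "wx": 0, "wy": 0, "wz": 0, "claw": 1},
  {"x": 0, "y": 0, "z": 0.15, "wx": 0, "wy": 0, "wz": 0, "claw": 1},
  {"x": 0, "y": 0, "z": 0.15, "wx": 0, "wy": 0, "wz": 0, "claw": 1},
])

```text
time: 4.4
tool_pos: [0.5318, -0.0924, 0.0685]
eef_rot: [3.131, -0.187, 0.008]
ft_force: [-3.6, -0.1, 6.0]
finger_gap: 0.0002
```

```bash
python3 -c "
from h import *
go(*W(0,.0825),.067)"
```

```text
t 4.4 tcp [ 0.5318 -0.0924  0.0685] axes [[0.993, -0.119, 0.006], [-0.119, -0.993, 0.005], [0.005, -0.006, -1.0]] F [-3.6 -0.1  6. ] gap 0.0002
units to go [ 0.04 -0.14  0.05]
```

Emit:
jog_arm([
  {"x": 0, "y": 0, "z": 0.1, "wx": 0, "wy": 0, "wz": 0, "claw": 1},
  {"x": 0, "y": 0, "z": 0.12, "wx": 0, "wy": 0, "wz": 0, "claw": 1},
])

```text
time: 4.65
tool_pos: [0.5321, -0.0924, 0.0676]
eef_rot: [3.128, -0.187, 0.008]
ft_force: [-25.8, 2.8, 55.0]
finger_gap: 0.0001
```

The force jumped to 55 N at z = 0.068, so the tab is on its hard stop. I'll retract straight up.

Emit:
jog_arm([
  {"x": 0, "y": 0, "z": -0.5, "wx": 0, "wy": 0, "wz": 0, "claw": 1},
  {"x": 0, "y": 0, "z": -0.9, "wx": 0, "wy": 0, "wz": 0, "claw": 1},
  {"x": 0, "y": 0, "z": -0.8, "wx": 0, "wy": 0, "wz": 0, "claw": 1},
  {"x": 0, "y": 0, "z": 0, "wx": 0, "wy": 0, "wz": 0, "claw": 1},
])

```text
time: 5.15
tool_pos: [0.5334, -0.0915, 0.1372]
eef_rot: [3.128, -0.186, 0.015]
ft_force: [-0.1, 0.7, -0.1]
finger_gap: -0.0002
```

```bash
python3 -c "
from h import *
go(*W(-.088,0),.125)
p,P=cloud('top'); x,y,z=np.moveaxis(P,2,0)
for n,w in (('pad',W(0,.0825)),('tooth',W(-.004,0)),('coverback',W(-.1,0)),('rib',W(-.053,0))):
    m=np.hypot(x-w[0],y-w[1])<.008; print(n,m.sum(),np.nanmedian(z[m]).round(4))
"
```

```text
t 5.15 tcp [ 0.5334 -0.0915  0.1372] axes [[0.993, -0.118, 0.01], [-0.118, -0.993, 0.008], [0.009, -0.009, -1.0]] F [-0.1  0.7 -0.1] gap -0.0002
units to go [2.74 2.82 0.46]
pad 69 0.5253
tooth 0 nan
coverback 0 nan
rib 0 nan
  return np.nanmean(a, axis, out=out, keepdims=keepdims)
```

The arm hides the pad from the top camera. I'll go behind the rib and check the tab from the scene camera there.

Emit:
jog_arm([
  {"x": 0.7, "y": 0.75, "z": 0, "wx": 0, "wy": 0, "wz": 0, "claw": 1},
  {"x": 0.7, "y": 0.75, "z": 0, "wx": 0, "wy": 0, "wz": 0, "claw": 1},
  {"x": 0.7, "y": 0.75, "z": 0, "wx": 0, "wy": 0, "wz": 0, "claw": 1},
  {"x": 0.6, "y": 0.55, "z": 0, "wx": 0, "wy": 0, "wz": 0, "claw": 1},
  {"x": 0, "y": 0, "z": 0, "wx": 0, "wy": 0, "wz": 0, "claw": 1},
])

```text
time: 5.82
tool_pos: [0.6032, -0.1864, 0.1307]
eef_rot: [3.129, -0.183, 0.003]
ft_force: [-0.6, 0.6, -0.6]
finger_gap: -0.0001
```

Run:
```python
from h import *
go(*W(-.088,0),.080)
p,P=cloud("scene"); cv2.imwrite("pics/s2.png",cv2.resize(p[150:290,140:340,::-1],None,fx=3,fy=3))
x,y,z=np.moveaxis(P,2,0)
for n,w in (('pad',W(0,.0825)),('tooth',W(-.004,0)),('coverfront',W(-.025,-.02))):
    m=np.hypot(x-w[0],y-w[1])<.008; print(n,m.sum(),np.nanmedian(z[m]).round(4) if m.any() else '')
```

```text
t 5.825 tcp [ 0.6032 -0.1864  0.1307] axes [[0.993, -0.117, 0.002], [-0.117, -0.993, 0.007], [0.001, -0.007, -1.0]] F [-0.6  0.6 -0.6] gap -0.0001
units to go [ 0.05 -0.05  1.69]
pad 18 0.0671
tooth 27 0.0593
coverfront 25 0.0726
```

View pics/s2.png

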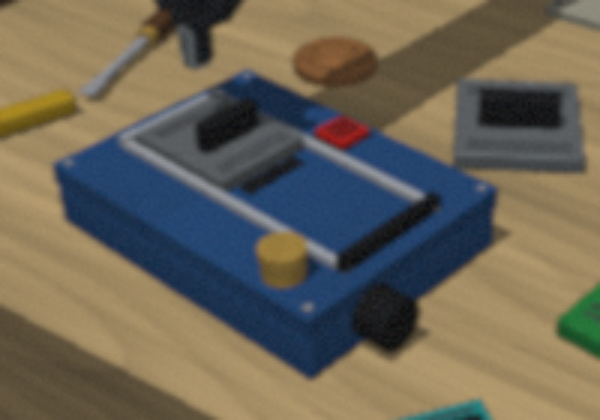

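The pad is down (z 0.067, at pixel 342,132) and the tooth has sunk, leaving a dark slot at (272,175). I'll lower the tip behind the rib and start a gentle push.

Emit:
jog_arm([
  {"x": 0.05, "y": 0, "z": 0.7, "wx": 0, "wy": 0, "wz": 0, "claw": 1},
  {"x": 0, "y": 0, "z": 0.6, "wx": 0, "wy": 0, "wz": 0, "claw": 1},
  {"x": 0, "y": 0, "z": 0.25, "wx": 0, "wy": 0, "wz": 0, "claw": 1},
  {"x": 0, "y": 0, "z": 0, "wx": 0, "wy": 0, "wz": 0, "claw": 1},
  {"x": 0, "y": -0.25, "z": 0, "wx": 0, "wy": 0, "wz": 0, "claw": 1},
  {"x": 0, "y": -0.25, "z": 0, "wx": 0, "wy": 0, "wz": 0, "claw": 1},
  {"x": 0, "y": -0.25, "z": 0, "wx": 0, "wy": 0, "wz": 0, "claw": 1},
])

```text
time: 6.75
tool_pos: [0.6056, -0.1598, 0.0803]
eef_rot: [3.13, -0.178, -0.0]
ft_force: [-0.4, -0.9, -0.9]
finger_gap: 0.0
```

Run:
```python
from h import *
go(*W(.053,0),.080)
```

```text
t 6.75 tcp [ 0.6056 -0.1598  0.0803] axes [[0.994, -0.114, 0.0], [-0.114, -0.993, 0.006], [-0.001, -0.006, -1.0]] F [-0.4 -0.9 -0.9] gap 0.0
units to go [ 0.1  -3.85 -0.01]
```

Emit:
jog_arm([
  {"x": 0.02, "y": -0.35, "z": 0, "wx": 0, "wy": 0, "wz": 0, "claw": 1},
  {"x": 0.02, "y": -0.35, "z": 0, "wx": 0, "wy": 0, "wz": 0, "claw": 1},
  {"x": 0.02, "y": -0.35, "z": 0, "wx": 0, "wy": 0, "wz": 0, "claw": 1},
  {"x": 0, "y": -0.35, "z": 0, "wx": 0, "wy": 0, "wz": 0, "claw": 1},
  {"x": 0, "y": -0.35, "z": 0, "wx": 0, "wy": 0, "wz": 0, "claw": 1},
  {"x": 0, "y": -0.35, "z": 0, "wx": 0, "wy": 0, "wz": 0, "claw": 1},
])

```text
time: 7.5
tool_pos: [0.6153, -0.0932, 0.0804]
eef_rot: [3.13, -0.178, 0.001]
ft_force: [0.6, -1.5, 0.2]
finger_gap: 0.0
```

Run:
```python
from h import *
go(*W(.053,0),.080)
p,P=cloud("scene"); cv2.imwrite("pics/s3.png",cv2.resize(p[150:290,140:340,::-1],None,fx=3,fy=3))
print([q["at"] for q in vision.place_of("scene","cover")])
```

```text
t 7.5 tcp [ 0.6153 -0.0932  0.0804] axes [[0.994, -0.114, 0.001], [-0.114, -0.994, 0.007], [0.0, -0.007, -1.0]] F [ 0.6 -1.5  0.2] gap 0.0
units to go [ 0.03 -1.61  0.  ]
[[0.6156, -0.0855, 0.0561], [0.355, -0.0169, 0.0005], [0.7711, 0.1688, 0.0017], [0.5321, 0.2336, -0.0002], [0.6769, 0.4049, 0.0656]]
```

View pics/s3.png

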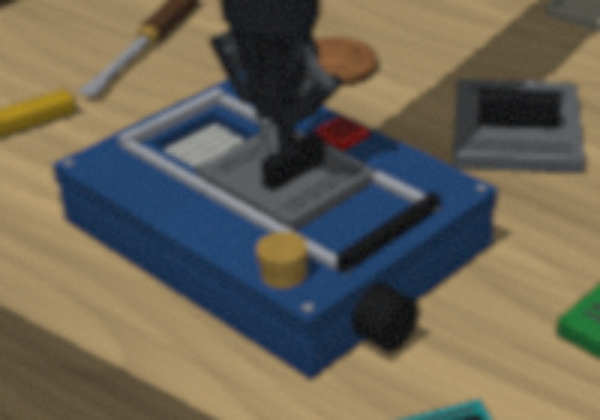

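The cover slides flat between the rails, its origin now at about x = +12 mm. I'll continue and slow down near the stop.

Emit:
jog_arm([
  {"x": 0.01, "y": -0.35, "z": 0, "wx": 0, "wy": 0, "wz": 0, "claw": 1},
  {"x": 0, "y": -0.35, "z": 0, "wx": 0, "wy": 0, "wz": 0, "claw": 1},
  {"x": 0, "y": -0.35, "z": 0, "wx": 0, "wy": 0, "wz": 0, "claw": 1},
  {"x": 0, "y": -0.25, "z": 0, "wx": 0, "wy": 0, "wz": 0, "claw": 1},
  {"x": 0, "y": -0.15, "z": 0, "wx": 0, "wy": 0, "wz": 0, "claw": 1},
  {"x": 0, "y": -0.1, "z": 0, "wx": 0, "wy": 0, "wz": 0, "claw": 1},
])

```text
time: 8.35
tool_pos: [0.6214, -0.0437, 0.0803]
eef_rot: [3.13, -0.177, 0.001]
ft_force: [-0.4, -2.1, 1.6]
finger_gap: -0.0001
```

Run:
```python
from h import *
go(*W(.058,0),.080)
print([q["at"] for q in vision.place_of("scene","cover")] if vision.camera("scene") else 0)
```

```text
t 8.35 tcp [ 0.6214 -0.0437  0.0803] axes [[0.994, -0.113, 0.001], [-0.113, -0.994, 0.007], [0.0, -0.007, -1.0]] F [-0.4 -2.1  1.6] gap -0.0001
units to go [ 0.02 -0.11  0.01]
[[0.5317, 0.2348, 0.0008], [0.3562, -0.0183, 0.001], [0.7691, 0.1702, 0.0038], [0.6236, -0.0362, 0.0583]]
```

Emit:
jog_arm([
  {"x": 0, "y": -0.1, "z": 0, "wx": 0, "wy": 0, "wz": 0, "claw": 1},
  {"x": 0, "y": -0.07, "z": 0, "wx": 0, "wy": 0, "wz": 0, "claw": 1},
])

```text
time: 8.7
tool_pos: [0.622, -0.0392, 0.0803]
eef_rot: [3.129, -0.178, 0.001]
ft_force: [-1.9, -5.6, 1.2]
finger_gap: 0.0002
```

The force is rising (5.6 N), which suggests the cover is touching the stop. I'll back off along the rails, then go up and clear.

Emit:
jog_arm([
  {"x": 0, "y": 0.3, "z": 0, "wx": 0, "wy": 0, "wz": 0, "claw": 1},
  {"x": 0, "y": 0.2, "z": 0, "wx": 0, "wy": 0, "wz": 0, "claw": 1},
  {"x": 0, "y": 0, "z": -0.8, "wx": 0, "wy": 0, "wz": 0, "claw": 1},
  {"x": 0, "y": 0, "z": -0.9, "wx": 0, "wy": 0, "wz": 0, "claw": 1},
  {"x": 0, "y": 0, "z": -0.9, "wx": 0, "wy": 0, "wz": 0, "claw": 1},
  {"x": -0.5, "y": 0.9, "z": -0.5, "wx": 0, "wy": 0, "wz": 0, "claw": 1},
  {"x": -0.5, "y": 0.9, "z": 0, "wx": 0, "wy": 0, "wz": 0, "claw": 1},
  {"x": -0.5, "y": 0.9, "z": 0, "wx": 0, "wy": 0, "wz": 0, "claw": 1},
  {"x": -0.5, "y": 0.9, "z": 0, "wx": 0, "wy": 0, "wz": 0, "claw": 1},
  {"x": -0.5, "y": 0.9, "z": 0, "wx": 0, "wy": 0, "wz": 0, "claw": 1},
  {"x": -0.5, "y": 0.9, "z": 0, "wx": 0, "wy": 0, "wz": 0, "claw": 1},
  {"x": 0, "y": 0, "z": 0, "wx": 0, "wy": 0, "wz": 0, "claw": 1},
])

```text
time: 10.2
tool_pos: [0.5079, -0.211, 0.1765]
eef_rot: [3.133, -0.18, 0.001]
ft_force: [0.5, -0.3, -0.3]
finger_gap: -0.0003
```

Run:
```python
from h import *
p,P=cloud("scene"); cv2.imwrite("pics/s4.png",cv2.resize(p[150:290,140:340,::-1],None,fx=3,fy=3))
x,y,z=np.moveaxis(P,2,0)
X,Y=x-C[0],y-C[1]; u=X*np.cos(a)+Y*np.sin(a); v=-X*np.sin(a)+Y*np.cos(a)
m=(abs(v)<.046)&(u>-.06)&(u<.115)&(z>.069)&(z<.078); q=np.c_[u,v][m]*1000
print("cover rect",cv2.minAreaRect(q.astype(np.float32)),"z",np.median(z[m]))
m=np.hypot(u,v-.0825)<.01; print("pad z",np.nanmedian(z[m]))
for k in ("cover","wax_tin_mid"): print(k,[q["at"] for q in vision.place_of("scene",k)])
s=r.observe(); print(s["time"],s["tool_pos"],s["ft_force"])
```

```text
Traceback (most recent call last):
IndexError: boolean index did not match indexed array along axis 1; size of axis is 1120 but size of corresponding boolean axis is 560
```

View pics/s4.png

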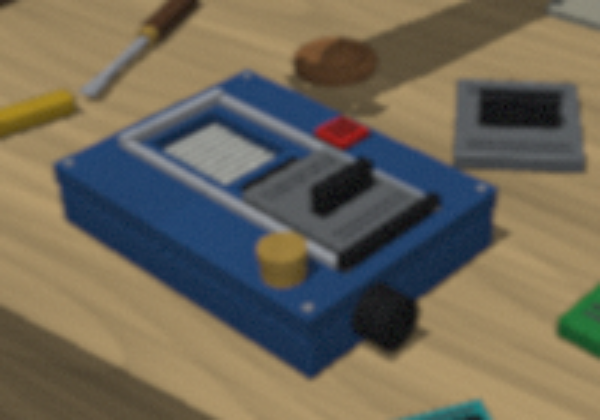

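The cover lies against the black stop (edge near 390,230), the opening at (220,150) is fully uncovered, the pad is in, and the tin hasn't moved. I'll do one number check, then hand in.

Run:
```python
from h import *
p,P=cloud("scene")
x,y,z=np.moveaxis(P,2,0)
X,Y=x-C[0],y-C[1]; u=X*np.cos(a)+Y*np.sin(a); v=-X*np.sin(a)+Y*np.cos(a)
m=(abs(v)<.046)&(u>-.06)&(u<.122)&(z>.069)&(z<.078)
print("cover rect",cv2.minAreaRect(np.stack([u[m],v[m]],1).astype(np.float32)*1000),"z",np.median(z[m]))
print("pad z",np.nanmedian(z[np.hypot(u,v-.0825)<.01]))
for k in ("cover","wax_tin_mid"): print(k,[np.round(q["at"],3).tolist() for q in vision.place_of("scene",k)])
s=r.observe(); print(s["time"],s["ft_force"].round(1)); r.job_done()
```

```text
cover rect ((67.3656234741211, -1.5406379699707031), (109.19711303710938, 88.91255187988281), 0.04626186564564705) z 0.07271558108512455
pad z 0.06729279270310828
cover [[0.531, 0.233, 0.001], [0.624, -0.035, 0.059], [0.773, 0.169, 0.006], [0.355, -0.014, 0.004]]
wax_tin_mid [[0.351, -0.228, 0.015], [0.712, -0.012, 0.076]]
10.4 [-0.3  0.7 -0.4]
the job is handed in; nothing more can be done
```

The job is done and handed in at about 10.4 s; no verdict is reported back. I pressed the red tab to its hard stop with closed fingertips, then pushed the cover by its rib along the rails to the black stop and backed the arm clear.

What the last checks showed:
- **Cover:** it lies flat and square with its origin at about x = +67 mm (depth fit), and the opening is fully uncovered. The pose network put it slightly shorter, at about +63 mm; both are within the allowed range.
- **Tab:** the pad top is about 7–8 mm above the deck, which means fully in. The tooth had sunk before the push.
- **Tin:** it is still at (0.712, -0.012, 0.076), the same as at the start.
- **Bench tools:** I did not measure them again; the arm never went near them at low height.
- **Forces:** the fingertips briefly pressed the tab stop with about 55 N vertically (about 61 N in total, under the 120 N wrist limit). The robot touches nothing at the end.

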